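# File the offcut in the third gap

## Robot

A 6-joint arm with a two-finger parallel gripper is mounted at the origin on a cart in front of the work surface, level with it; the furniture and walls round the work are solid. World frame = base frame: x ahead of the robot, y to its left, z up, the work surface at z = 0. Lengths are in m, angles in rad, forces in N, time in s.
With the tool pointing down it reaches from about 0.4 to 0.825 m from the base axis. Payload 7 kg.
Tool frame: the origin (TCP) lies at the very end of the fingers, on their centre line; the grasp point (between the pads) lies 19 mm behind it; z points along the fingers, y is the line along which they close (so a half turn about z gives the same grasp; the last joint's range is limited). The gripper opens to 85 mm and grips with 20 to 120 N. Pads are 22 mm wide; open, the fingers measure 114 mm over their backs; the gripper's body (76 mm by 85 mm) begins 54 mm behind the grasp point. The pads swing forward as they close: fully open they stand 13 mm farther back than shut.
Start: joints at [1.534, 0.359, 0.012, 0, -1.224, -0.288], TCP at [0.215, 0.64, 0.231] pointing down, gripper open.
Joint ranges: [-3.07, 3.07], [-1.43, 2.12], [-1.02, 1.25], [-3.03, 1.67], [-3.05, -0], [-3.03, 3.03]. Speed limits (rad/s): [2.39, 2.39, 3.01, 3.14, 3.14, 3.14].

## Interface

Orientations are given as a unit quaternion [x, y, z, w].
In Python, from bench import env gives the robot as it stands.
- The arm moves only by the tool carry_out, never from a script. Its argument "steps" is a list of rows, each a list of 5 numbers: the finger opening in cm, from 0 to 8.54, then the shift along the tool's x, y, z in cm, then the turn about the tool's z in units of 8 degrees (1.0 is 8 degrees). In form: [[claw, tx, ty, tz, roll], ...]. A call has 1 to 10 rows; each row is the pose to reach, as a shift and turn from the pose commanded when the call began, along the tool's axes at that moment; what a row does not reach only later rows make up. A row lasts 1/8 s, in which the tool goes at most 62.5 mm and 10.7 degrees, less where a joint would pass 70% of its speed; a pose out of reach is approached as far as the arm can. A call with a gripper value outside its range is refused whole. The fingers move at their own pace and stop on an object; "grip_force" is the grip in N (left out, the last holds). Time passes only in rows, so rows that repeat a pose let the fingers close. It gives the time, the measured TCP pose, the force, the opening and the grip force at its end, in the units of the state.
- env.sense(): the state, without advancing time (a new reading comes with each control period).
- env.capture(name): name is "scene" or "top"; returns a dict with "image" (384x512x3 uint8, red, green, blue), "fx", "fy", "cx", "cy" (pixels), "rvec" (rotation vector, rad) and "tvec" (3), from world to camera coordinates, as OpenCV has them. Camera axes: x right, y down, z forward; pixel columns grow to the right and rows downward; lengths in m; the calibration is good to about 2 mm. A picture is of the moment at which its call begins. There is no depth.
- env.sign_off(): hands the job in; it is judged then, once.
The state is a dict: "time_s": time; "qpos": joint angles; "joint_vel": joint speeds; "effort": joint torques, N m; "position": TCP position; "eef_rot": TCP orientation; "wrist_force": force on the tool from outside, world axes, zero at the start; "wrist_torque": the same for the moment, N m; "grip_width": opening from 0.0 (shut) to 1.0 (fully open); "grip_force": force on a finger pad.
Only numpy, scipy, OpenCV 4.12 (cv2) and the standard library are available. Lean on these libraries where they do the work, as an engineer would, in place of code of your own. Each camera call takes 0.05 s, during which the arm holds its last target. There are 200 camera calls.

## Task

Count the gaps of the sorting rack with a finger: starting at its red end, run a closed or single fingertip lightly along the aluminium top rail, over the first gap, then the second, then the third (count full and empty gaps alike), before you move any wood. Then push the loose dark offcut that lies in front of the rack along the table into that third gap, lengthwise, until it is fully home against the back. Only touch and push: do not lift the offcut, and leave the offcut already in the rack and the other things around alone.

Things in the scene. Friction and masses are not known exactly. Their poses are not given: they have to be found in the camera images.
- rack: Low bottomless wooden rack fixed on the table. Origin: its centre, at table height; x to the back, y to the robot's left. Five round-nosed dividers, 10 mm thick, 36 high, at y = +140, +70, 0, -70, -140 mm, from the open front (x = -51) to the back bar's face (x = +39). Four gaps 60 mm wide, 90 deep, centred at y = +105, +35, -35, -105. A top rail crosses above them at x = -12 to +12.
- rail_a: Part a of the fixed flat aluminium top rail, over the first gap from the robot's left. Origin: middle of that gap, on the rail's underside, 36 mm above the table. 24 mm wide (rack x), 8 mm thick, top 44 mm above the table. Reaches from -35 to +40 mm in rack y from its origin; the four parts lie flush, end to end.
- rail_b: Part b of the fixed flat aluminium top rail, over the second gap from the robot's left. Origin: middle of that gap, on the rail's underside, 36 mm above the table. 24 mm wide (rack x), 8 mm thick, top 44 mm above the table. Reaches from -35 to +35 mm in rack y from its origin; the four parts lie flush, end to end.
- rail_c: Part c of the fixed flat aluminium top rail, over the third gap from the robot's left. Origin: middle of that gap, on the rail's underside, 36 mm above the table. 24 mm wide (rack x), 8 mm thick, top 44 mm above the table. Reaches from -35 to +35 mm in rack y from its origin; the four parts lie flush, end to end.
- rail_d: Part d of the fixed flat aluminium top rail, over the fourth gap from the robot's left. Origin: middle of that gap, on the rail's underside, 36 mm above the table. 24 mm wide (rack x), 8 mm thick, top 44 mm above the table. Reaches from -40 to +35 mm in rack y from its origin; the four parts lie flush, end to end.
- red_end: Red plastic end cap, 102 x 16 x 44 mm, fixed against one end of the rack, at rack y = +153 mm (left) or -153 mm (right); the gaps are counted from it. Origin at the centre of its underside.
- grey_end: Grey plastic end cap of the same size, on the other end of the rack. Origin at the centre of its underside.
- workpiece_centre (a point): Centre (half-way up) of the loose dark brown offcut to be filed, 50 x 120 x 18 mm, 45 to 90 g, lying flat in front of the rack. Its long side is its own y axis, roughly along the rack's x line (its own x points roughly to rack +y); z up. Fully home against the back bar, its centre is at rack x = -21 mm and its near end stands 30 mm out of the rack's front.
- workpiece: The same loose dark offcut; origin at the centre of its underside.
- filed_offcut: An equal dark offcut, 50 x 120 x 18 mm, that already lies home in the leftmost gap (below rail_a); loose, to be left there. Origin at the centre of its underside.
- tape_measure: Yellow tape measure, 38 x 92 x 66 mm, standing loose to the right of the work; a bystander. Origin at the centre of its underside.
- sanding_block: Brown cork sanding block, 66 x 112 x 34 mm, lying loose to the left of the work; a bystander. Origin at the centre of its underside.
There are look-alikes about, which are no part of the job. There is more than one size of the red_end; the one meant has the size given above.

How it is judged:
On the way, in this order (a step that is already met when the one before it is completed fails the run):
1. a fingertip touches the rail over the first gap from the red end, the offcut not yet moved (((y of red_end in the frame of rack above 0 m and contact force between the fingers and rail_a above 0.3 N and contact force between the fingers and rail_b below 0.1 N and contact force between the fingers and rail_c below 0.1 N and contact force between the fingers and rail_d below 0.1 N) or (y of red_end in the frame of rack below 0 m and contact force between the fingers and rail_a below 0.1 N and contact force between the fingers and rail_b below 0.1 N and contact force between the fingers and rail_c below 0.1 N and contact force between the fingers and rail_d above 0.3 N)) and distance of workpiece_centre from where it was at the start of the episode below 0.03 m), for 0.05 s.
2. then the rail over the second gap (((y of red_end in the frame of rack above 0 m and contact force between the fingers and rail_a below 0.1 N and contact force between the fingers and rail_b above 0.3 N and contact force between the fingers and rail_c below 0.1 N and contact force between the fingers and rail_d below 0.1 N) or (y of red_end in the frame of rack below 0 m and contact force between the fingers and rail_a below 0.1 N and contact force between the fingers and rail_b below 0.1 N and contact force between the fingers and rail_c above 0.3 N and contact force between the fingers and rail_d below 0.1 N)) and distance of workpiece_centre from where it was at the start of the episode below 0.03 m), for 0.05 s.
3. then the rail over the third gap, the offcut still not moved (less than 30 mm) (((y of red_end in the frame of rack above 0 m and contact force between the fingers and rail_a below 0.1 N and contact force between the fingers and rail_b below 0.1 N and contact force between the fingers and rail_c above 0.3 N and contact force between the fingers and rail_d below 0.1 N) or (y of red_end in the frame of rack below 0 m and contact force between the fingers and rail_a below 0.1 N and contact force between the fingers and rail_b above 0.3 N and contact force between the fingers and rail_c below 0.1 N and contact force between the fingers and rail_d below 0.1 N)) and distance of workpiece_centre from where it was at the start of the episode below 0.03 m), for 0.05 s.
4. the loose offcut lies home in the third gap from the red end (((y of red_end in the frame of rack above 0 m and y of workpiece_centre in the frame of rack between -0.045 and -0.025 m) or (y of red_end in the frame of rack below 0 m and y of workpiece_centre in the frame of rack between 0.025 and 0.045 m)) and x of workpiece_centre in the frame of rack above -0.027 m and angle between the y axis of workpiece_centre and the x axis of rack, either way round below 0.15 rad and height (world z) of workpiece_centre below 0.014 m and linear speed of workpiece below 0.01 m/s), for 0.2 s.
At the end, for the whole second after the job is handed in: The loose offcut lies flat on the table, at rest, in the third gap from the red end: centre within 10 mm of the gap's middle line, long side within 0.15 rad of the gap's direction, its inner end within 6 mm of the back bar (all of step 4); the robot touches nothing.
It fails at once if the offcut is lifted (centre over 20 mm above the table, 9 mm at rest) or tipped by more than 0.3 rad (height (world z) of workpiece_centre above 0.02 m or angle between workpiece_centre's own z axis and vertical above 0.3 rad).
It fails at once if the rail is pressed hard (over 40 N) (contact force between the fingers and rail_a above 40 N or contact force between the fingers and rail_b above 40 N or contact force between the fingers and rail_c above 40 N or contact force between the fingers and rail_d above 40 N).
It fails at once if the offcut already in the rack or a bystander is moved by more than 15 mm (distance of any of filed_offcut, tape_measure, sanding_block from where it was at the start of the episode above 0.015 m).
It also fails if it takes over 72 s, if anything falls off the work surface, if the arm or the gripper's body presses on something with over 40 N, if the wrist force passes 120 N, or if a joint passes its speed limit or range.

## Working session

There is one attempt and no reset: what is moved stays moved. The work goes in short steps, Python scripts to look and compute and a tool call to move; the robot and the scene stay as the last step left them, time stands still between calls to the robot, and variables do not carry over. Pictures are saved under pics/ and viewed, at most 10 in all, crops included, and the job is handed in when it is done.

Besides the shell and the picture viewer there is one more tool, called after ">>>" by a JSON object that holds its "api" and its "payload". carry_out: Moves the arm, as the interface text tells. Its arguments: {"type":"object","properties":{"steps":{"type":"array","items":{"type":"array","items":{"type":"number"}}},"grip_force":{"type":"number"}},"required":["steps"]}

```bash
mkdir -p pics && cat > h.py <<'E'
import numpy as np, cv2
from bench import env
def cap(n,f):
    c=env.capture(n); cv2.imwrite('pics/'+f+'.png',c['image'][:,:,::-1]); np.savez(f+'.npz',**{k:np.array(v) for k,v in c.items()}); return c
def ray(f,px,z):
    c=np.load(f+'.npz'); R=cv2.Rodrigues(c['rvec'])[0]; o=-R.T@c['tvec'].ravel()
    out=[]
    for u,v in px:
        d=R.T@np.array([(u-c['cx'])/c['fx'],(v-c['cy'])/c['fy'],1]); out.append(o+d*(z-o[2])/d[2])
    return np.array(out)
def proj(f,P):
    c=np.load(f+'.npz'); K=np.array([[c['fx'],0,c['cx']],[0,c['fy'],c['cy']],[0,0,1]],float)
    return cv2.projectPoints(np.array(P,float),c['rvec'],c['tvec'],K,None)[0][:,0]
E
python3 - <<'E'
from h import *
a=cap('scene','s1');b=cap('top','t1')
for f,c in(('s1',a),('t1',b)):
    print(-cv2.Rodrigues(np.array(c['rvec']))[0].T@np.array(c['tvec']).ravel())
s=env.sense();print(s['time_s'],s['position'],s['eef_rot'],s['wrist_force'])
E
```

```text
[0.07461583 0.52799253 0.59289274]
[ 0.40095234 -0.03429149  1.01425123]
0.1 [0.21531143 0.63929212 0.23046942] [ 9.86830983e-01 -1.61753121e-01 -4.63188642e-05  7.32833766e-04] [ 0.36087899 -0.1801387  -0.21935893]
```

View pics/t1.png

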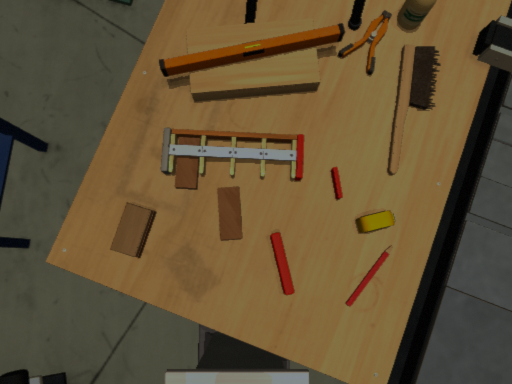

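View pics/s1.png

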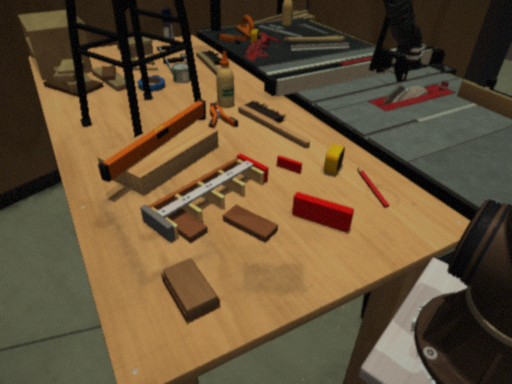

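The top view shows the rack around (233,152). Three things could be taken for the red end: the red cap on the rack's right end at (299,158), a loose long red piece at (282,263), and a small red piece at (337,183). The one on the rack fits the description. The loose offcut is at (230,213) and the filed one at (187,173). I'll check both in a crop.

```bash
python3 - <<'E'
from h import *
im=cv2.imread('pics/t1.png')[115:255,150:350]
cv2.imwrite('pics/t1c.png',cv2.resize(im,None,fx=4,fy=4,interpolation=cv2.INTER_CUBIC))
E
```

```text
(no output)
```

View pics/t1c.png

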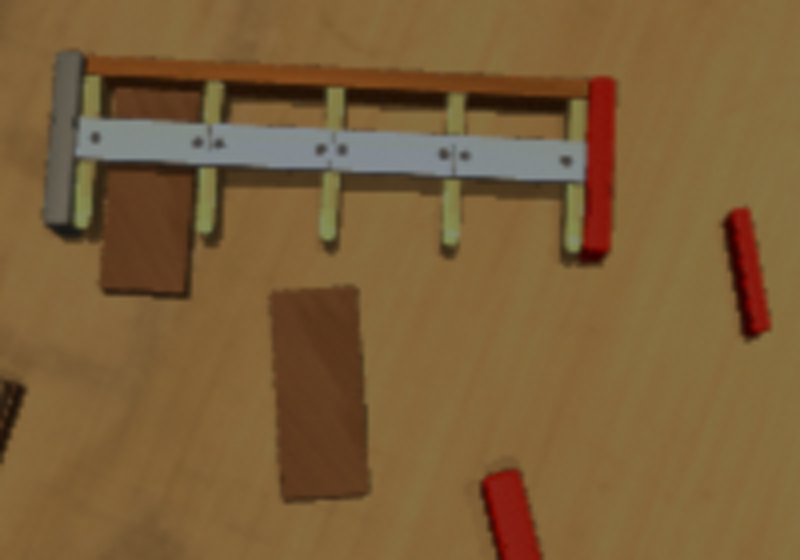

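```bash
python3 - <<'E'
from h import *
F=lambda L:[((u+.5)/4-.5+150,(v+.5)/4-.5+115) for u,v in L]
r=ray('t1',F([(77,138),(209,144),(332,149),(453,155),(587,161)]),.044)
ex=np.polyfit([.145,.07,0,-.07,-.145],r,1); Y=ex[0]; Y/=np.linalg.norm(Y); X=np.array([Y[1],-Y[0],0]);O=ex[1].copy()
print('rail',r.round(4),'scale',np.linalg.norm(ex[0]),'O',O,'X',X,'Y',Y,'ang',np.degrees(np.arctan2(X[1],X[0])))
re=ray('t1',F([(590,80),(614,80),(607,252),(582,252)]),.044)
print('red', [( (p-O)@X,(p-O)@Y) for p in re])
w=ray('t1',F([(271,291),(357,286),(369,493),(284,501)]),.018)
print(w.round(4),np.linalg.norm(w-np.roll(w,1,0),axis=1)); c=w.mean(0)
print('wp c',c,'rack',(c-O)@X,(c-O)@Y); d=(w[0]+w[1]-w[2]-w[3]);print('ang in rack',np.degrees(np.arctan2(d@Y,d@X)))
f=ray('t1',F([(101,291),(187,296)]),.018);print('filed',[((p-O)@X,(p-O)@Y) for p in f])
# cross-check in scene view
P=[O+Y*y for y in(.145,.07,0,-.07,-.145)]; print(proj('s1',P).round(1))
# tall bystanders: tape & block, level etc
for n,px in(('longred',[(275,236),(288,292)]),('tape',[(376,221)]),('block',[(133,230)])):
  print(n,[((p-O)@X,(p-O)@Y) for p in ray('t1',px,.03)])
from scipy.spatial.transform import Rotation as R
s=env.sense();M=R.from_quat(s['eef_rot']).as_matrix();print(M.round(3),s['position'])
im=cv2.imread('pics/s1.png')[140:250,130:290].copy()
im=cv2.resize(im,None,fx=5,fy=5,interpolation=cv2.INTER_CUBIC)
for p in list(proj('s1',P))+list(proj('s1',w)): cv2.circle(im,(int((p[0]-130)*5),int((p[1]-140)*5)),4,(255,0,255),-1)
cv2.imwrite('pics/s1c.png',im)
E
```

```text
rail [[ 0.6389  0.1571  0.044 ]
 [ 0.6359  0.0822  0.044 ]
 [ 0.6336  0.0123  0.044 ]
 [ 0.6306 -0.0564  0.044 ]
 [ 0.6277 -0.1327  0.044 ]] scale 1.0 O [0.63332903 0.01249948 0.044     ] X [ 0.99925876 -0.03849583  0.        ] Y [0.03849583 0.99925876 0.        ] ang -2.2061934535008354
red [(np.float64(0.04750594078378233), np.float64(-0.1455691760067956)), (np.float64(0.04814934588870722), np.float64(-0.1593219584241063)), (np.float64(-0.052073763290743216), np.float64(-0.1581414679531006)), (np.float64(-0.052714575463637815), np.float64(-0.14403062819144624))]
[[ 0.5557  0.0476  0.018 ]
 [ 0.559  -0.0019  0.018 ]
 [ 0.4403 -0.01    0.018 ]
 [ 0.4355  0.038   0.018 ]] [0.12057235 0.04958335 0.11896862 0.04826106]
wp c [0.4976296  0.01843156 0.018     ] rack -0.1358271997420415 0.0007038242461558965
ang in rack 6.440772670488813
filed [(np.float64(-0.08329510839660581), np.float64(0.12965797604274917)), (np.float64(-0.08397603873359587), np.float64(0.08013981203092503))]
[[160.1 213.5]
 [186.7 198.2]
 [209.3 185.2]
 [230.  173.3]
 [250.3 161.6]]
longred [(np.float64(-0.18509186877488487), np.float64(-0.10421013570613169)), (np.float64(-0.30647170367322374), np.float64(-0.13739794187700471))]
tape [(np.float64(-0.14140061841585128), np.float64(-0.33123207702428864))]
block [(np.float64(-0.18559141041622898), np.float64(0.21390325239321947))]
[[ 0.948 -0.319 -0.   ]
 [-0.319 -0.948 -0.001]
 [ 0.     0.001 -1.   ]] [0.21531143 0.63929212 0.23046942]
```

View pics/s1c.png

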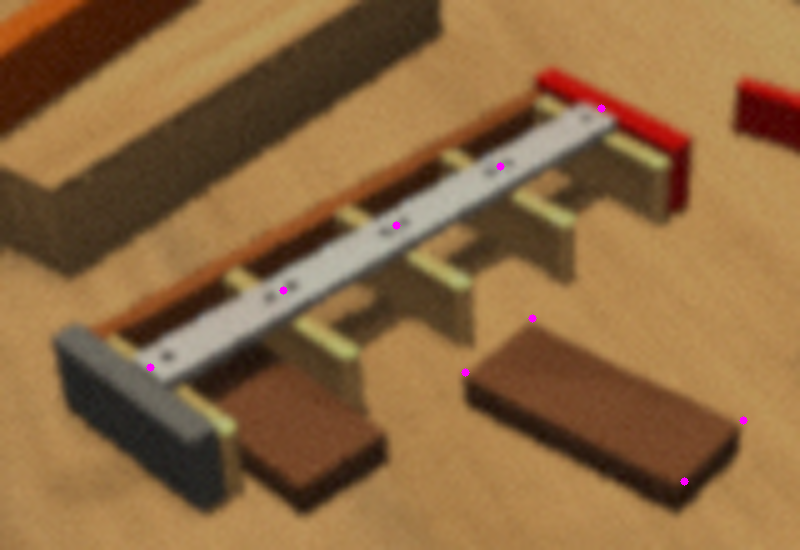

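The crop confirms it: the rack's red cap measures about 101 x 14 mm at rack y ≈ -0.152, so the red end is on the right. Counting runs d → c → b, which makes the third gap y = +35 mm. The scene view overlay agrees to about 2 mm.

```bash
cat >> h.py <<'E'
from scipy.spatial.transform import Rotation as Rn
O=np.array([.6333,.0125,0]);YAW=np.radians(-2.2)
X=np.array([np.cos(YAW),np.sin(YAW),0]);Y=np.array([-X[1],X[0],0])
def go(rx,ry,z,yawdeg=0):
    "tool shift (cm) and roll (8deg units) to rack point; yawdeg = tool x relative to rack x"
    s=env.sense();M=Rn.from_quat(s['eef_rot']).as_matrix();t=O+rx*X+ry*Y+[0,0,z]
    p=np.array(s['position']);y=np.degrees(np.arctan2(M[1,0],M[0,0]))
    print('t',s['time_s'],'rack now',((p-O)@X).round(4),((p-O)@Y).round(4),p[2].round(4),'F',np.round(s['wrist_force'],2))
    r=(yawdeg-2.2-y+180)%360-180
    print('shift cm',(M.T@(t-p)*100).round(2),'roll',round(-r/8,2))
E
python3 -c "
from h import *
go(0,-.105,.09)"
```

```text
t 0.1 rack now -0.4417 0.6103 0.2305 F [ 0.36 -0.18 -0.22]
shift cm [62.59 56.11 14.14] roll -2.05
```

>>> {"api": "carry_out", "payload": {"steps": [[0,20,18,0,-1],[0,62.6,56.1,5,-2.05],[0,62.6,56.1,8,-2.05],[0,62.6,56.1,8,-2.05],[0,62.6,56.1,8,-2.05],[0,62.6,56.1,8,-2.05],[0,62.6,56.1,8,-2.05],[0,62.6,56.1,8,-2.05],[0,62.6,56.1,8,-2.05],[0,62.6,56.1,8,-2.05]]}}

```text
time_s: 1.35
position: [0.5225, 0.0965, 0.1743]
eef_rot: [1.0, -0.019, 0.0, -0.0]
wrist_force: [1.7, 1.2, -0.4]
grip_width: 0.002
grip_force: 0.0
```

```bash
python3 -c "
from h import *
go(0,-.105,.065)"
```

```text
t 1.35 rack now -0.1139 0.0797 0.1743 F [ 1.68  1.16 -0.38]
shift cm [11.39 18.47 10.93] roll 0.0
```

>>> {"api": "carry_out", "payload": {"steps": [[0,11.4,18.5,6,0],[0,11.4,18.5,6,0],[0,11.4,18.5,6,0],[0,11.4,18.5,9,0],[0,11.4,18.5,10.9,0],[0,11.4,18.5,10.9,0],[0,11.4,18.5,10.9,0],[0,11.4,18.5,10.9,0]]}}

```text
time_s: 2.35
position: [0.6295, -0.0902, 0.067]
eef_rot: [1.0, -0.019, 0.001, -0.0]
wrist_force: [0.2, 0.0, 0.5]
grip_width: -0.002
grip_force: 0.0
```

```bash
python3 -c "
from h import *
go(0,-.105,.044);cap('top','t2')
im=cv2.imread('pics/t2.png')[115:255,150:350]
cv2.imwrite('pics/t2c.png',cv2.resize(im,None,fx=4,fy=4,interpolation=cv2.INTER_CUBIC))"
```

```text
t 2.35 rack now 0.0001 -0.1028 0.067 F [0.16 0.03 0.49]
shift cm [-0.02  0.22  2.3 ] roll 0.01
```

View pics/t2c.png

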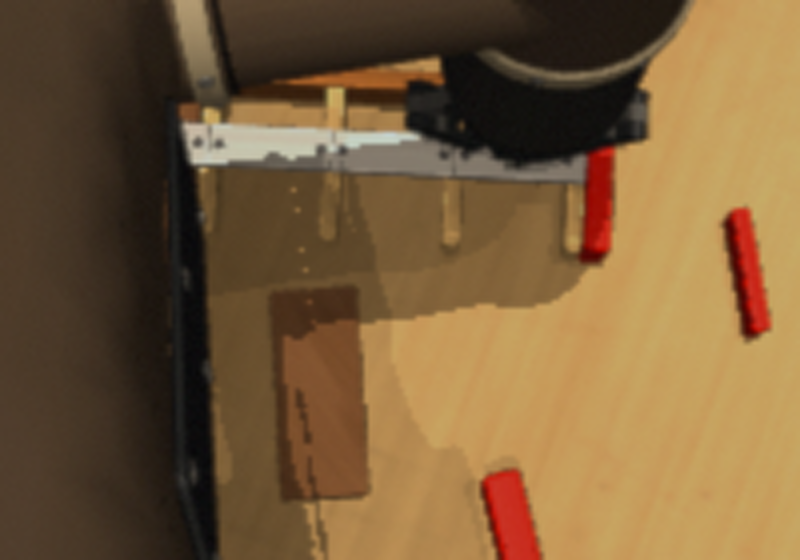

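The gripper is over the first gap from the red end, and the offcut is still at (320,393) in the crop. I'll lower gently.

>>> {"api": "carry_out", "payload": {"steps": [[0,0,0.1,1,0],[0,0,0.1,1.8,0],[0,0,0.1,2.1,0],[0,0,0.1,2.2,0],[0,0,0.1,2.3,0],[0,0,0.1,2.3,0]]}}

```text
time_s: 3.15
position: [0.628, -0.0919, 0.0441]
eef_rot: [1.0, -0.019, -0.0, 0.0]
wrist_force: [-7.7, 3.2, 16.1]
grip_width: 0.001
grip_force: 8.4
```

>>> {"api": "carry_out", "payload": {"steps": [[0,0,0,-0.05,0],[0,0,-0.5,-0.05,0],[0,0,-1.5,-0.05,0]]}}

```text
time_s: 3.52
position: [0.63, -0.0781, 0.0441]
eef_rot: [1.0, -0.019, 0.001, 0.001]
wrist_force: [0.2, -5.2, 6.9]
grip_width: -0.004
grip_force: 3.5
```

>>> {"api": "carry_out", "payload": {"steps": [[0,0,-1,0,0],[0,0,-2,0,0],[0,0,-3,0,0],[0,0,-4,0,0],[0,0,-5,0,0],[0,0,-5.5,0,0],[0,0,-5.8,0,0]]}}

```text
time_s: 4.4
position: [0.6324, -0.0197, 0.0441]
eef_rot: [1.0, -0.019, 0.001, 0.001]
wrist_force: [-0.1, -5.9, 8.1]
grip_width: -0.001
grip_force: 3.8
```

>>> {"api": "carry_out", "payload": {"steps": [[0,0,-0.6,0,0],[0,0,-1.6,0,0],[0,0,-2.6,0,0],[0,0,-3.6,0,0],[0,0,-4.6,0,0],[0,0,-5.6,0,0],[0,0,-6.4,0,0],[0,0,-7,0,0],[0,0,-7,0,0]]}}

```text
time_s: 5.52
position: [0.635, 0.0507, 0.0441]
eef_rot: [1.0, -0.019, 0.001, 0.0]
wrist_force: [-1.9, -2.1, 7.6]
grip_width: 0.001
grip_force: 4.2
```

>>> {"api": "carry_out", "payload": {"steps": [[0,0,0,-3,0],[0,0,0,-5,0],[0,-7,5.4,-5,0],[0,-13.7,10.8,-5,0],[0,-13.7,10.8,-5,0],[0,-13.7,10.8,-5,0],[0,-13.7,10.8,-3,0],[0,-13.7,10.8,-3,0]]}}

```text
time_s: 6.52
position: [0.4926, -0.0517, 0.0721]
eef_rot: [1.0, -0.019, -0.001, 0.0]
wrist_force: [-0.4, -1.0, 0.4]
grip_width: -0.001
grip_force: 0.0
```

```bash
python3 -c "
from h import *
go(-.136,-.068,.006)"
```

```text
t 6.525 rack now -0.1381 -0.0696 0.0721 F [-0.43 -1.01  0.37]
shift cm [ 0.23 -0.16  6.61] roll -0.0
```

>>> {"api": "carry_out", "payload": {"steps": [[0,0.2,0,3,0],[0,0.2,0,5.5,0],[0,0.2,0,6.4,0],[0,0.2,-1,6.4,0],[0,0.2,-2.3,6.4,0],[0,0.2,-3.2,6.4,0],[0,0.2,-4,6.4,0],[0,0.2,-4.8,6.4,0],[0,0.2,-5.6,6.4,0],[0,0.2,-5.6,6.4,0]]}}

```text
time_s: 7.78
position: [0.4976, 0.0048, 0.0092]
eef_rot: [1.0, -0.019, 0.0, -0.0]
wrist_force: [1.0, -1.2, 1.9]
grip_width: -0.001
grip_force: 0.6
```

```bash
python3 -c "
from h import *
go(-.136,-.005,.006);cap('scene','s3')
im=cv2.imread('pics/s3.png')[140:290,130:330]
cv2.imwrite('pics/s3c.png',cv2.resize(im,None,fx=4,fy=4,interpolation=cv2.INTER_CUBIC))"
```

```text
t 7.775 rack now -0.1354 -0.0129 0.0092 F [ 1.   -1.17  1.91]
shift cm [-0.06 -0.79  0.32] roll 0.0
```

View pics/s3c.png

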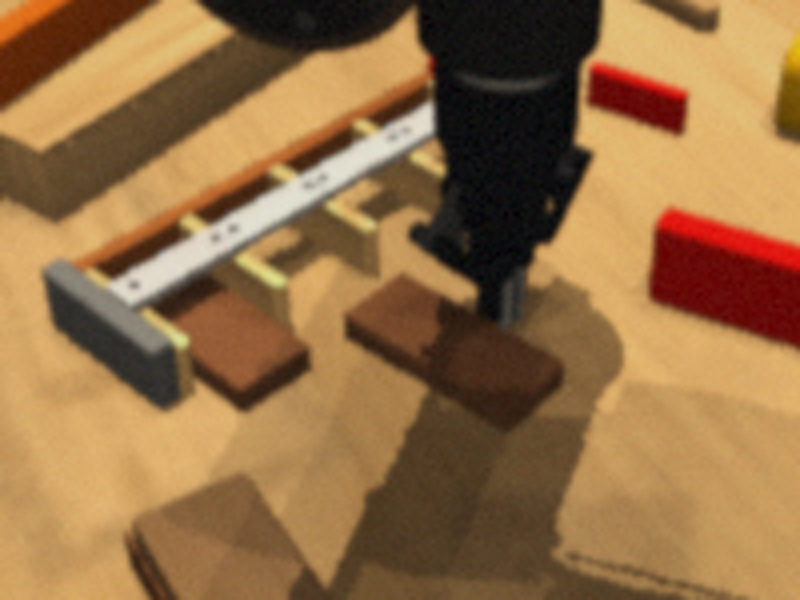

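The offcut moved along the side push and stays flat, with its top corners in the crop near (347,318), (403,275), (562,365) and (508,418).

```bash
python3 -c "
from h import *
F=lambda L:[((u+.5)/4-.5+130,(v+.5)/4-.5+140) for u,v in L]
def rk(L,z): return np.array([((p-O)@X,(p-O)@Y) for p in ray('s3',F(L),z)])
w=rk([(347,318),(403,275),(562,365),(508,418)],.018);print(w.round(4),w.mean(0))
d=w[0]+w[1]-w[2]-w[3];print(np.degrees(np.arctan2(d[1],d[0])))
print(rk([(310,352),(243,395)],.018), rk([(222,234),(314,182),(400,134)],.044))"
```

```text
[[-0.0797  0.0537]
 [-0.0757  0.0051]
 [-0.1925  0.0002]
 [-0.1983  0.0506]] [-0.13653497  0.02738864]
1.9604701035947942
[[-0.08565439  0.08701023]
 [-0.08496239  0.13409781]] [[ 0.00284095  0.07239766]
 [ 0.00226277  0.00183915]
 [ 0.00119213 -0.06982483]]
```

>>> {"api": "carry_out", "payload": {"steps": [[0,0,-0.5,0,0],[0,0,-0.9,0,0],[0,0,-1.0,0,0],[0,0,-1.0,0,0],[0,0,0.5,0,0],[0,0,2,-1,0],[0,0,2,-5,0],[0,0,2,-8,0],[0,0,2,-8,0]]}}

```text
time_s: 8.95
position: [0.4981, -0.0162, 0.092]
eef_rot: [1.0, -0.02, 0.003, -0.001]
wrist_force: [0.3, -1.2, -0.8]
grip_width: -0.002
grip_force: 0.0
```

```bash
python3 -c "
from h import *
go(-.222,.035,.08)"
```

```text
t 8.95 rack now -0.134 -0.0339 0.092 F [ 0.26 -1.15 -0.84]
shift cm [-8.81 -6.88  1.16] roll -0.01
```

>>> {"api": "carry_out", "payload": {"steps": [[2.5,-4.5,-3.4,0,0],[2.5,-8.9,-6.9,0,0],[2.5,-8.9,-6.9,0,0],[2.5,-8.9,-6.9,1,0],[2.5,-8.9,-6.9,3,0],[2.5,-8.9,-6.9,5,0],[2.5,-8.9,-6.9,5,0]]}}

```text
time_s: 9.82
position: [0.4096, 0.0549, 0.0372]
eef_rot: [1.0, -0.02, -0.002, 0.001]
wrist_force: [-0.3, -0.0, 0.4]
grip_width: 0.292
grip_force: 0.0
```

```bash
python3 -c "
from h import *
go(-.222,.035,.005);cap('scene','s4')
im=cv2.imread('pics/s4.png')[140:290,130:330]
cv2.imwrite('pics/s4c.png',cv2.resize(im,None,fx=4,fy=4,interpolation=cv2.INTER_CUBIC))"
```

```text
t 9.825 rack now -0.2252 0.0338 0.0372 F [-0.3  -0.03  0.38]
shift cm [ 0.33 -0.13  3.22] roll -0.02
```

View pics/s4c.png

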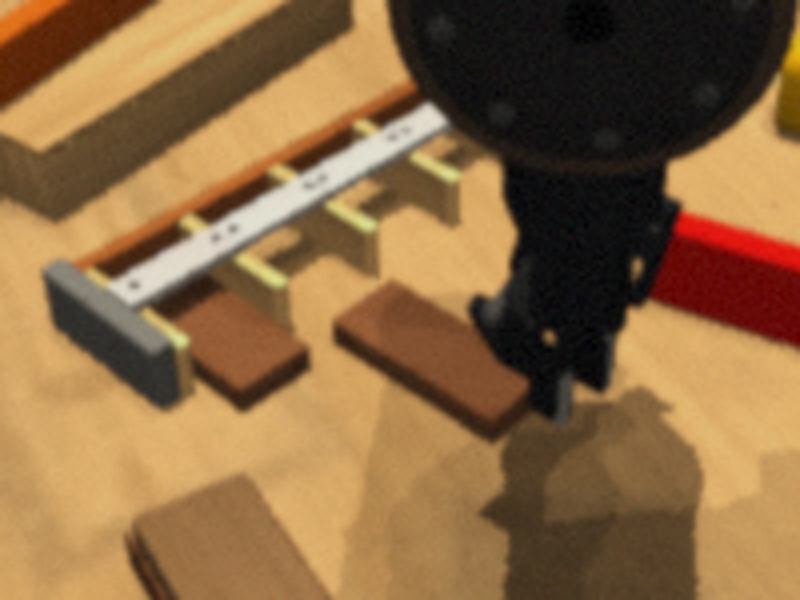

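The fingers stand behind the near end. Visible top corners in the crop are (334,325), (391,282) and (491,430).

```bash
python3 -c "
from h import *
F=lambda L:[((u+.5)/4-.5+130,(v+.5)/4-.5+140) for u,v in L]
w=np.array([((p-O)@X,(p-O)@Y-.0022) for p in ray('s4',F([(334,325),(391,282),(491,430)]),.018)]);print(w.round(4),(w[1]+w[2])/2)
d=w[0]-w[2];print(np.degrees(np.arctan2(d[1],d[0])))"
```

```text
[[-0.0788  0.0605]
 [-0.0751  0.0122]
 [-0.1977  0.0609]] [-0.13643352  0.03656545]
-0.17997961738552717
```

>>> {"api": "carry_out", "payload": {"steps": [[2.5,0,-0.2,1.8,0],[2.5,0,-0.2,3.1,0],[2.5,0,-0.2,3.1,0],[2.5,1,-0.2,3.1,0],[2.5,1.8,-0.2,3.1,0],[2.5,2.6,-0.2,3.1,0],[2.5,3.4,-0.2,3.1,0],[2.5,4.2,-0.2,3.1,0]]}}

```text
time_s: 10.88
position: [0.4528, 0.0569, 0.008]
eef_rot: [1.0, -0.019, -0.0, 0.0]
wrist_force: [-1.2, 0.1, 0.9]
grip_width: 0.291
grip_force: 0.4
```

```bash
python3 -c "
from h import *
go(-.092,.035,.006)"
```

```text
t 10.875 rack now -0.1821 0.0374 0.008 F [-1.17  0.14  0.91]
shift cm [9.01 0.24 0.2 ] roll -0.0
```

>>> {"api": "carry_out", "payload": {"steps": [[2.5,0.8,0.1,0,0],[2.5,1.6,0.1,0,0],[2.5,2.4,0.1,0,0],[2.5,3.2,0.1,0,0],[2.5,4,0.1,0,0],[2.5,4.8,0.1,0,0],[2.5,5.6,0.1,0,0],[2.5,6.4,0.1,0,0],[2.5,7.2,0.1,0,0],[2.5,7.8,0.1,0,0]]}}

```text
time_s: 12.12
position: [0.5307, 0.053, 0.008]
eef_rot: [1.0, -0.019, -0.0, 0.0]
wrist_force: [-1.6, 0.6, 1.0]
grip_width: 0.298
grip_force: 0.7
```

```bash
python3 -c "
from h import *
go(-.092,.035,.006)"
```

```text
t 12.125 rack now -0.1041 0.0365 0.008 F [-1.55  0.64  1.03]
shift cm [1.21 0.15 0.2 ] roll -0.0
```

Now to contact with the back, in small steps.

>>> {"api": "carry_out", "payload": {"steps": [[2.5,0.4,0.1,0,0],[2.5,0.7,0.1,0,0],[2.5,0.9,0.1,0,0],[2.5,1.05,0.1,0,0],[2.5,1.05,0.1,0,0]]}}

```text
time_s: 12.75
position: [0.5408, 0.0516, 0.0081]
eef_rot: [1.0, -0.019, 0.0, -0.0]
wrist_force: [0.2, -0.2, 0.0]
grip_width: 0.292
grip_force: 0.0
```

```bash
python3 -c "
from h import *
go(-.092,.035,.006)"
```

```text
t 12.75 rack now -0.0939 0.0356 0.0081 F [ 0.16 -0.24  0.05]
shift cm [0.19 0.06 0.21] roll -0.0
```

>>> {"api": "carry_out", "payload": {"steps": [[2.5,0.15,0,0,0],[2.5,0.25,0,0,0],[2.5,0.3,0,0,0],[2.5,0.3,0,0,0]]}}

```text
time_s: 13.25
position: [0.5437, 0.0515, 0.008]
eef_rot: [1.0, -0.019, 0.0, 0.0]
wrist_force: [-1.4, -0.6, -0.5]
grip_width: 0.294
grip_force: 0.2
```

>>> {"api": "carry_out", "payload": {"steps": [[2.5,0.1,0,0,0],[2.5,0.2,0,0,0],[2.5,0.3,0,0,0],[2.5,0.3,0,0,0]]}}

```text
time_s: 13.75
position: [0.5448, 0.0511, 0.0077]
eef_rot: [1.0, -0.02, -0.002, 0.0]
wrist_force: [-8.0, 3.2, 4.9]
grip_width: 0.292
grip_force: 3.8
```

The force rises where the back bar should be. I'll withdraw and look.

>>> {"api": "carry_out", "payload": {"steps": [[2.5,-1,0,0,0],[2.5,-3,0,0,0],[2.5,-5,0,-2,0],[2.5,-7,0,-6,0],[2.5,-7,6,-12,0],[2.5,-7,12,-12,0],[2.5,-7,18,-12,0],[2.5,-7,24,-12,0],[2.5,-7,24,-12,0],[2.5,-7,24,-12,0]]}}

```text
time_s: 15.0
position: [0.4672, -0.1863, 0.1279]
eef_rot: [1.0, -0.02, 0.0, 0.0]
wrist_force: [0.3, 0.7, -0.1]
grip_width: 0.289
grip_force: 0.0
```

```bash
python3 -c "
from h import *
go(0,0,.1);cap('scene','s5');cap('top','t5')
a=cv2.resize(cv2.imread('pics/s5.png')[140:250,130:330],None,fx=4,fy=4,interpolation=cv2.INTER_CUBIC)[:300]
b=cv2.resize(cv2.imread('pics/t5.png')[120:195,150:350],None,fx=4,fy=4,interpolation=cv2.INTER_CUBIC)
cv2.imwrite('pics/e5.png',np.vstack([a,b]))"
```

```text
t 15.0 rack now -0.1584 -0.205 0.1279 F [ 0.25  0.71 -0.07]
shift cm [ 15.79 -20.54   2.79] roll -0.02
```

View pics/e5.png

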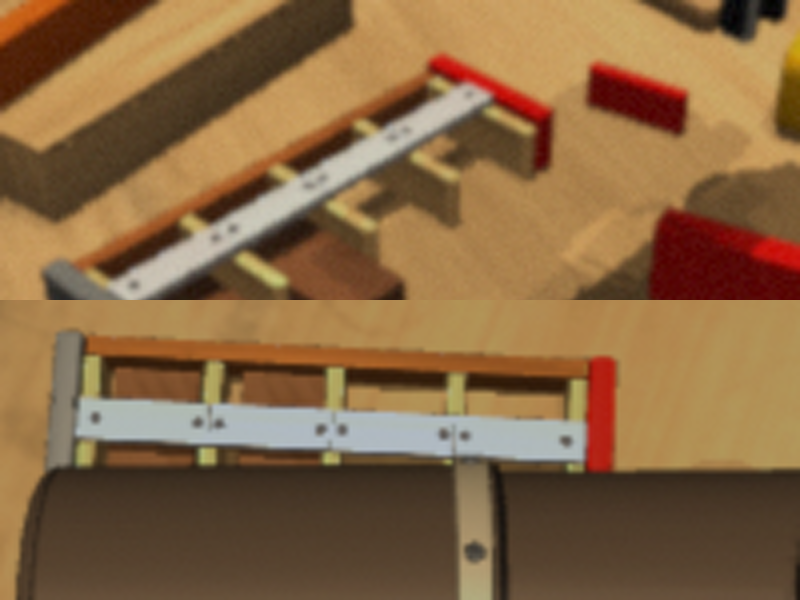

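The offcut lies in the third gap from the red end, its inner end level with the filed one's. I'll check the numbers and hand in.

```bash
python3 -c "
from h import *
F=lambda L,o:[((u+.5)/4-.5+o[0],(v+.5)/4-.5+o[1]) for u,v in L]
R=lambda f,L,o,z:np.array([((p-O)@X,(p-O)@Y) for p in ray(f,F(L,o),z)]).round(4)
print('near corner',R('s5',[(403,287)],(130,140),.018))
print('inner corners filed/wp',R('t5',[(116,66),(195,69),(244,71),(325,75)],(150,120),.018))
c=np.load('s5.npz')['image'];cv2.imwrite('pics/s5c.png',cv2.resize(c[180:260,140:260,::-1],None,fx=6,fy=6,interpolation=cv2.INTER_CUBIC))"
```

```text
near corner [[-0.0833  0.0128]]
inner corners filed/wp [[0.0384 0.1296]
 [0.0387 0.0833]
 [0.0389 0.0546]
 [0.0387 0.0071]]
```

View pics/s5c.png

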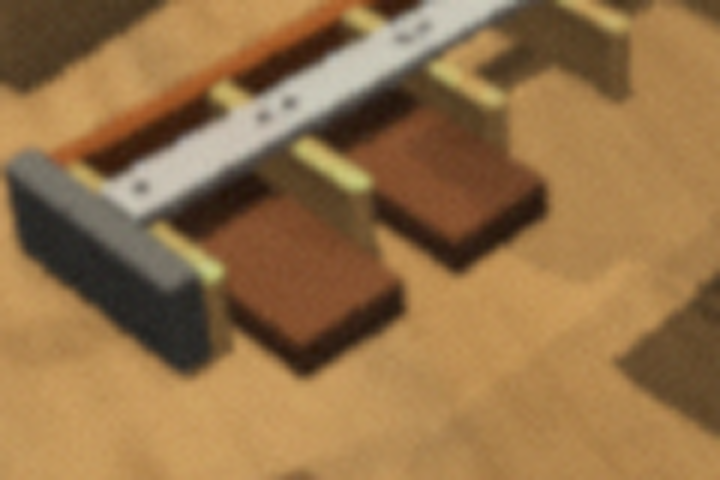

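Both offcuts stick out equally, with near ends at about (305,355) and (458,250). The loose one is home, and the numbers put its inner end at rack x ≈ 0.039.

```bash
python3 -c "
from bench import env
print(env.sign_off())"
```

```text
the job is handed in; nothing more can be done
None
```

I ran a closed fingertip along the rail over gaps 1, 2 and 3 from the red (right) end, then pushed the loose offcut home into that third gap and handed the job in at about 15 s; no verdict came back, but my last pictures show it level with the filed offcut.

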